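Set up the table sign and lock its brace leg

ROBOT

A 6-joint arm with a two-finger parallel gripper is mounted at the origin on the work surface; the furniture and walls round the work are solid. World frame = base frame: x ahead of the robot, y to its left, z up, the work surface at z = 0. Lengths are in m, angles in rad, forces in N, time in s.
With the tool pointing down it reaches from about 0.375 to 0.975 m from the base axis. Payload 3.8 kg.
Tool frame: the origin (TCP) lies on the centre line of the jaws, within the pads' length; the fingertips stand 14 mm ahead of it and the grasp point (between the pads) lies 5 mm behind it (bot.finger_overhang is the distance from the TCP to the fingertips, in m); y points along the fingers, x is the direction in which the jaws open and shut, and the axes are right-handed (so a half turn about y gives the same grasp; the last joint's range is limited). The gripper opens to 85 mm and grips with 20 to 120 N. Pads are 22 mm wide; open, the fingers measure 114 mm over their backs; the gripper's body (76 mm by 85 mm) begins 54 mm behind the grasp point. The pads swing forward as they close: fully open they stand 13 mm farther back than shut.
Start: joints at [-1.222, 0.264, 1.604, -0, 1.274, -0.037], TCP at [0.254, -0.625, 0.245] pointing down, gripper open.
Joint ranges: [-2.63, 2.63], [-0.94, 2.18], [0.31, 2.57], [-1.31, 4.45], [0, 2.66], [-2.55, 2.55]. Speed limits (rad/s): [2.57, 2.57, 3.14, 3.14, 3.14, 3.14].

INTERFACE

Orientations are given as a rotation vector (axis times angle).
In Python, from workcell import readout, read_camera, bot, spotter gives the robot as it stands.
- The arm moves only by the tool jog_arm, never from a script. Its argument "increments" is a list of rows, each a list of 7 numbers: the shift along the tool's x, y, z in m, then the turn, a rotation vector about the tool's x, y, z in rad, then the opening, from 0 (shut) to 1 (fully open). A call has 1 to 10 rows; each row shifts and turns the pose as measured when the row begins, along the tool's axes as they then stand; what a row does not reach is not made up. A row lasts 1/8 s, in which the tool goes at most 62.5 mm and 10.7 degrees, less where a joint would pass 70% of its speed; a pose out of reach is approached as far as the arm can. A call with a gripper value outside its range is refused whole. The fingers move at their own pace and stop on an object; "force" is the grip in N (left out, the last holds). Time passes only in rows, so rows that do not move let the fingers close. It gives the time, the measured TCP pose, the force and the opening at its end, in the units of the state.
- readout.read_state(): the state, without advancing time (a new reading comes with each control period).
- read_camera(name): name is "side" or "top"; returns a dict with "img" (420x560x3 uint8, blue, green, red), "range_z" (420x560 float32, m along the optical axis (not along the pixel's ray), 0 where there is no reading), "fx", "fy", "cx", "cy" (pixels), "world_from_camera" (4x4, takes a point from camera to world coordinates). Camera axes: x right, y down, z forward; pixel columns grow to the right and rows downward; lengths in m; the calibration is good to about 2 mm. A picture is of the moment at which its call begins.
- bot.finish_job(): hands the job in, once; it reports no verdict.
Trained networks look in a picture, given as the dict that the camera call returned (one of the last four; its "shot" number tells which), for a name from the list of things; names that differ only in an ending like _2 or _b are one class to them, and where a whole thing is asked for, a point or a joint stands for the part that bears it (a point fixed in the world has none). Each returns a list of dicts, best first, with "p" (0 to 1); they miss things now and then, are a little off and sometimes report something else, mostly with a low value. They report only what shows in the picture. A call takes as long as a camera call.
- spotter.masks_of(picture, thing): "mask" (420x560 bool, what is visible of it) and "location" ([column, row] in pixels, amid what is visible of it).
- spotter.spot_point(picture, thing): "location" ([column, row] in pixels: a listed point, or the origin of a listed thing).
The state is a dict: "time": time; "q": joint angles; "joint_vel": joint speeds; "joint_torque": joint torques, N m; "tool_pos": TCP position; "tcp_rot": TCP orientation; "wrist_force": force on the tool from outside, world axes, zero at the start; "torque": the same for the moment, N m; "width": opening from 0.0 (shut) to 1.0 (fully open).
Only numpy, scipy, OpenCV 4.12 (cv2) and the standard library are available. Lean on these libraries where they do the work, as an engineer would, in place of code of your own. Each camera call takes 0.05 s, during which the arm holds its last target. There are 200 camera calls.

TASK

Take the chalkboard out of its rack and slide it edgewise down into the middle of the sign stand's slot until it sits on the bottom, then let go of it. Then press the stand's springy brace leg in until its foot plate is even with the marker block beside it and, holding it there, slide the cam lever towards the foot plate until it is fully closed. Finish while still holding the leg at the mark with the lever closed; do not let go, do not shift the marker block, and do not disturb the salt shaker, tumbler and larger sauce bottle standing around.

Things in the scene. Friction and masses are not known exactly. Their poses are not given: they have to be found in the camera images.
- board: small chalkboard sign, dark panel in a light wood frame: 10 mm thick (its x; the panel inside the frame 6 mm), 110 mm wide (its y), 110 mm tall (its z), about 0.12 kg. Origin: centre of its underside. It starts upright in the rack, and the top rail (12 mm high, 10 mm thick) is good to grip across the thickness.
- rack: fixed wooden block that the board starts in: 60 mm (x) by 100 mm (y) by 30 mm high, with an open-ended slot 14 mm wide (splayed to 22 at the top 6 mm) along its y at x = 0, slot floor 8 mm above the worktop. Origin: centre of its underside.
- stand: fixed sign stand. Origin: centre of the underside of its wooden block, 80 (x) by 120 (y) by 40 mm high, z up. The board's slot lies along y at x = 0: 13 mm wide, splayed to 21 at the top 6 mm, open-ended. A square sleeve (top z 32 mm) runs along +x to x = 118 mm; the leg slides in it, the lever's collar (top z 36 mm) on it. At y = -45 mm a low gauge bar carries the marker block.
- stand_slot (a point): middle of the slot's floor in the stand, 12 mm above the worktop; the slot is 28 mm deep. Axes as the stand's: the slot runs along y. The seated board's underside centre comes here, with the board's width along y (either way round) and the board within 20 mm of the slot's middle.
- foot_mid (a point): on the brace leg: centre of the thickness of its upright foot plate, z 64 mm, axes as the stand's. Plate 8 mm thick (x), 40 wide (y), z 4 to 83 mm, at the +x end of the leg; at stand x = 145 mm when joint leg = 0.
- lever_tab (a point): on the cam lever: centre of its upright thumb tab, z 64 mm, axes as the stand's. Tab 8 mm thick (x), 36 wide (y), z 34 to 83 mm, between block and foot plate; at stand x = 100 mm when joint lever = 0. Push its block-side face along the stand's +x to close it. From that face to the foot plate's outer face is 53 mm with leg and lever at 0: one hand spans both.
- marker_mid (a point): top centre of the marker block, a steel block 8 mm thick (stand's x), 22 wide, top at z 26 mm, at stand y = -45 mm on the gauge bar, axes as the stand's. It shows how far in the leg must be: foot plate and marker block even with each other in the stand's x. Stiff (15 N), not to be moved.
- leg (a joint): how far the brace leg is pressed in along the stand's -x from fully out, 0 to 0.022 m. A spring pushes it back out with 3 N (out) to 5 N (in); it is even with the marker when joint leg equals joint marker.
- lever (a joint): how far the cam lever is slid along the stand's +x, 0 (open) to 0.015 m (closed, at its stop). It moves with 4 N and stays where it is left.
- marker (a joint): place of the marker block on the gauge bar, in m along the stand's -x from the plane of the fully-out foot plate; between 0.006 and 0.016.
- salt_shaker: bystander: salt shaker, 44 mm across, 90 mm high. Origin: centre of its underside.
- tumbler: bystander: blue tinted stemless tumbler, 84 mm across, 85 mm high. Origin: centre of its underside.
- brown_sauce: bystander: the larger of the two sauce bottles, 58 mm across, 207 mm high. Origin: centre of its underside.

How it is judged:
On the way, in this order (a step that is already met when the one before it is completed fails the run):
1. the board sits in the stand's slot, let go (x of board in the frame of stand_slot between -0.004 and 0.004 m and y of board in the frame of stand_slot between -0.02 and 0.02 m and z of board in the frame of stand_slot below 0.004 m and angle between board's own z axis and vertical below 0.15 rad and contact force between the fingers and board below 0.1 N), for 0.2 s.
2. the leg is held at the mark, the lever still open (x of foot_mid in the frame of marker_mid between -0.0035 and 0.0035 m and contact force between the fingers and leg above 1 N and value of joint lever below 0.006 m), for 0.2 s.
3. the lever is fully closed with the leg held at the mark (x of foot_mid in the frame of marker_mid between -0.0035 and 0.0035 m and contact force between the fingers and leg above 1 N and value of joint lever above 0.0125 m), for 0.2 s.
At the end, for the whole second after the job is handed in: Board seated in the slot (4 mm of the floor, 4 mm across, 20 mm along, tilt under 0.15 rad), untouched; fingers hold the leg (over 1 N), foot plate within 3.5 mm of even with the marker block; lever within 2.5 mm of its closed stop (all of step 1 and all of step 3 and contact force between the arm and board below 0.1 N); the arm keeps its last pose, push and grip.
It fails at once if the lever is slid (past 7 mm) while the leg is more than 6 mm off the mark (value of joint lever above 0.007 m and not (x of foot_mid in the frame of marker_mid between -0.006 and 0.006 m)).
It fails at once if the marker block is shifted by more than 3 mm (distance of marker_mid from where it was at the start of the episode above 0.003 m).
It fails at once if the salt shaker is shifted by more than 40 mm (distance of salt_shaker from where it was at the start of the episode above 0.04 m).
It fails at once if the tumbler is shifted by more than 40 mm (distance of tumbler from where it was at the start of the episode above 0.04 m).
It fails at once if the large sauce bottle is shifted by more than 40 mm (distance of brown_sauce from where it was at the start of the episode above 0.04 m).
It also fails if it takes over 64 s, if anything falls off the work surface, if the arm or the gripper's body presses on something with over 40 N, if the wrist force passes 120 N, or if a joint passes its speed limit or range.

## Working session

There is one attempt and no reset: what is moved stays moved. The work goes in short steps, Python scripts to look and compute and a tool call to move; the robot and the scene stay as the last step left them, time stands still between calls to the robot, and variables do not carry over. Pictures are saved under pics/ and viewed, about 8 in all and at most 12, crops included, and the job is handed in when it is done.

Besides the shell and the picture viewer there is one more tool, called after "Call:" in YAML: its name, and indented under it one key for each argument. jog_arm: Moves the arm, as the interface text tells. Its arguments: {"type":"object","properties":{"increments":{"type":"array"},"force":{"type":"number"}},"required":["increments"]}

```bash
mkdir -p pics; ls
cat > h.py <<'E'
import numpy as np, cv2
from scipy.spatial.transform import Rotation as R
from workcell import readout, read_camera, bot, spotter
def w(p,u,v,z=None,r=None):
    T=p["world_from_camera"]; d=np.array([(u-p["cx"])/p["fx"],(v-p["cy"])/p["fy"],1.])
    if r is None and z is not None:
        dw=T[:3,:3]@d; return T[:3,3]+dw*(z-T[2,3])/dw[2]
    if r is None: r=p["range_z"][int(round(v)),int(round(u))]
    return T[:3,:3]@(d*r)+T[:3,3]
def cloud(p):
    v,u=np.mgrid[0:420,0:560]; r=p["range_z"]
    P=np.stack([(u-p["cx"])/p["fx"]*r,(v-p["cy"])/p["fy"]*r,r],-1)
    P=P@p["world_from_camera"][:3,:3].T+p["world_from_camera"][:3,3]; P[r==0]=np.nan; return P
def proj(p,X):
    c=np.linalg.inv(p["world_from_camera"])@np.append(X,1); return c[0]/c[2]*p["fx"]+p["cx"],c[1]/c[2]*p["fy"]+p["cy"]
E
python3 - <<'E'
from h import *
np.set_printoptions(precision=4,suppress=True)
ims=[]
Z=dict(stand_slot=.012,foot_mid=.064,lever_tab=.064,marker_mid=.026,board=.008,rack=0,stand=0,salt_shaker=0,tumbler=0,brown_sauce=0)
for n in("top","side"):
    p=read_camera(n); cv2.imwrite(f"pics/{n}0.png",p["img"]); np.savez(f"{n}0.npz",**p)
    print(n,p["world_from_camera"][:3,3],p["fx"])
    P=cloud(p)
    for t in Z:
        s=spotter.spot_point(p,t)[:1]
        for o in s: print(t,round(o["p"],2),o["location"],w(p,*o["location"],z=Z[t]))
    for t in("board","rack","stand","leg","lever","marker","salt_shaker","tumbler","brown_sauce"):
        for o in spotter.masks_of(p,t)[:1]:
            m=o["mask"]&~np.isnan(P[...,0]); q=P[m]; print(" mask",t,round(o["p"],2),m.sum(),np.percentile(q,2,axis=0),np.percentile(q,98,axis=0))
s=readout.read_state();print(s["tool_pos"],s["tcp_rot"],s["width"],R.from_rotvec(s["tcp_rot"]).as_matrix())
E
```

```text
pics
top [0.3514 0.0186 1.331 ] 510.1172079892844
stand_slot 0.94 [244.1, 185.7] [0.4694 0.0692 0.012 ]
foot_mid 0.43 [301.6, 187.6] [ 0.4563 -0.0758  0.064 ]
lever_tab 0.52 [284.3, 184.0] [ 0.4664 -0.0329  0.064 ]
marker_mid 0.47 [296.8, 200.1] [ 0.4276 -0.0653  0.026 ]
board 0.8 [151.5, 207.4] [0.4199 0.3094 0.008 ]
rack 0.74 [151.6, 205.9] [0.4242 0.3108 0.    ]
stand 0.55 [248.5, 184.3] [0.4739 0.0581 0.    ]
salt_shaker 0.4 [149.8, 207.5] [0.4202 0.3155 0.    ]
tumbler 0.65 [390.3, 229.0] [ 0.3466 -0.3103  0.    ]
brown_sauce 0.68 [377.9, 178.1] [ 0.4813 -0.2823  0.    ]
 mask board 0.97 549 [0.3712 0.2953 0.0176] [0.476  0.3225 0.1221]
 mask rack 0.78 499 [ 0.3761  0.2734 -0.0011] [0.4706 0.3411 0.0357]
 mask lever 0.5 163 [ 0.4481 -0.0389  0.03  ] [ 0.4821 -0.0126  0.0881]
 mask marker 0.56 38 [ 0.4049 -0.0684  0.0159] [ 0.428  -0.0605  0.0311]
 mask salt_shaker 0.81 264 [ 0.3349  0.1597 -0.0014] [0.3755 0.1979 0.0911]
 mask tumbler 0.76 905 [ 0.3119 -0.3511  0.0052] [ 0.3864 -0.2718  0.086 ]
 mask brown_sauce 0.64 757 [ 0.4526 -0.2947  0.0024] [ 0.5049 -0.2512  0.2097]
side [
[... 427 characters left out ...]
5 [301.9, 203.8] [ 0.488  -0.2934  0.    ]
 mask board 0.65 275 [ 0.4476 -0.0991  0.001 ] [ 0.5344 -0.0147  0.0836]
 mask rack 0.97 713 [0.3675 0.2721 0.0009] [0.4633 0.346  0.0327]
 mask stand 0.92 1933 [ 0.4091 -0.0879  0.0006] [0.5279 0.1046 0.0814]
 mask leg 0.5 253 [ 0.4437 -0.0855  0.0106] [ 0.4803 -0.0633  0.0839]
 mask lever 0.69 274 [ 0.4476 -0.0425  0.0139] [ 0.4849 -0.014   0.0836]
 mask salt_shaker 0.69 542 [0.3343 0.1028 0.0009] [0.427  0.1985 0.0893]
 mask brown_sauce 0.89 922 [ 0.4519 -0.2906  0.0071] [ 0.4986 -0.2526  0.2073]
[ 0.254  -0.6254  0.2453] [-1.3674  0.9205 -0.9205] 1.0019609225016173 [[ 0.3763  0.      0.9265]
 [-0.9265 -0.      0.3763]
 [ 0.     -1.      0.    ]]
```

View pics/top0.png

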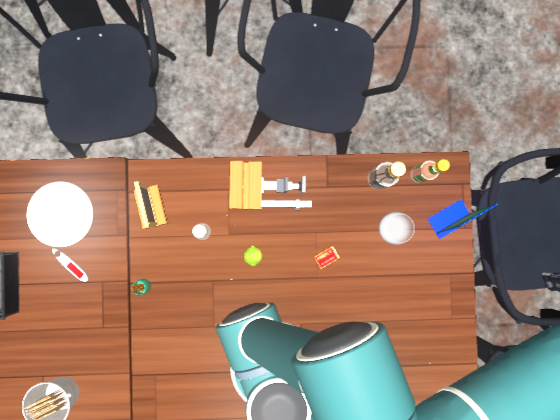

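View pics/side0.png

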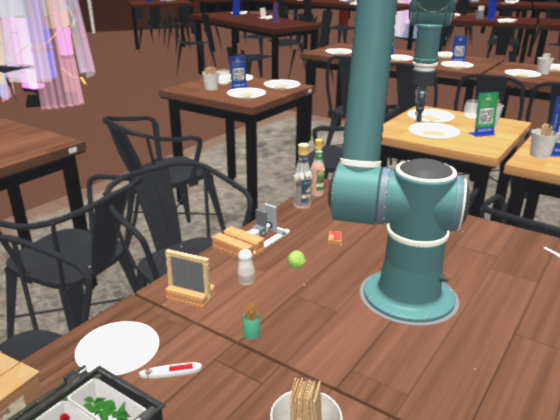

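The top view shows the rack and board at about (150,207), the stand at (245,186) with leg and lever reaching right (stand +x ≈ world −y), and the marker/gauge bar below the leg at (297,203). The side view agrees; all bystanders are clear of both.

Run:
```python
from h import *
np.set_printoptions(precision=4,suppress=True)
D={n:dict(np.load(f"{n}0.npz")) for n in("top","side")}
C={n:cloud(D[n]).reshape(-1,3) for n in D}
def sel(P,lo,hi): return P[np.all((P>lo)&(P<hi),axis=1)]
def rect(q):
    (c,s,a)=cv2.minAreaRect(q[:,:2].astype(np.float32)*1000); return np.round(c,1),np.round(s,1),round(a,1),len(q)
def pca(q):
    c=q.mean(0);e,V=np.linalg.eigh(np.cov((q-c).T));return c,np.sqrt(e),V
for n,P in C.items():
    print(n)
    b=sel(P,[.34,.25,.11],[.5,.36,.13]); print("boardtop",rect(b),pca(b[:,:2]),b[:,2].mean())
    b=sel(P,[.34,.25,.045],[.5,.36,.13]); c,e,V=pca(b); print("board plane",c,e,V[:,0])
    b=sel(P,[.34,.25,.022],[.5,.36,.035]); print("racktop",rect(b))
    b=sel(P,[.38,.01,.034],[.56,.13,.046]); print("standtop",rect(b),b[:,2].mean())
    b=sel(P,[.42,-.1,.045],[.5,-.05,.09]); print("foot",rect(b),b.min(0),b.max(0))
    b=sel(P,[.42,-.05,.045],[.5,.0,.09]); print("tab",rect(b),b.min(0),b.max(0))
    b=sel(P,[.39,-.11,.018],[.435,0,.033]); print("marker",rect(b),b.min(0),b.max(0))
I=np.hstack([cv2.resize(D["top"]["img"][150:230,225:325],(400,320),interpolation=2),cv2.resize(D["side"]["img"][190:270,200:300],(400,320),interpolation=2)])
J=np.hstack([cv2.resize(D["top"]["img"][170:240,110:200],(400,270),interpolation=2),cv2.resize(D["side"]["img"][240:310,150:240],(400,270),interpolation=2)])
cv2.imwrite("pics/z.png",np.vstack([I,J]))
```

```text
top
boardtop (array([423.2, 310.4]), array([109. ,  11.4]), 11.6, 224) (array([0.4228, 0.3101]), array([0.0032, 0.0313]), array([[ 0.212 , -0.9773],
       [-0.9773, -0.212 ]])) 0.1180947618366318
board plane [0.4232 0.3089 0.0965] [0.0025 0.025  0.0326] [-0.2113  0.9766 -0.0401]
racktop (array([422.5, 310.5]), array([107.8,  61.2]), 13.3, 488)
standtop (array([469.5,  58. ]), array([ 96.3, 120. ]), 87.5, 1234) 0.03982191280004013
foot (array([463.7, -77.8]), array([ 6.5, 39.7]), 87.5, 68) [ 0.4438 -0.0813  0.0464] [ 0.4836 -0.0739  0.0885]
tab (array([464.7, -35.1]), array([ 7.8, 35.1]), 88.4, 59) [ 0.4473 -0.0395  0.0451] [ 0.4822 -0.0311  0.0898]
marker (array([416.4, -64.6]), array([ 8. , 23.1]), 88.2, 36) [ 0.4048 -0.0684  0.0185] [ 0.4278 -0.0602  0.0312]
side
boardtop (array([423.3, 309.4]), array([112.9,  14.7]), 12.4, 234) (array([0.4216, 0.3099]), array([0.0033, 0.0331]), array([[ 0.2111, -0.9775],
       [-0.9775, -0.2111]])) 0.11632752405478158
board plane [0.4209 0.3099 0.0849] [0.0024 0.0227 0.0332] [-0.2185  0.9758 -0.0015]
racktop (array([415.1, 319.2]), array([111.8,  60.6]), 28.6, 500)
standtop (array([469.6,  62.3]), array([ 88.5, 124.4]), 88.8, 634) 0.04003658890002787
foot (array([463. , -81.3]), array([15.7, 42. ]), 85.7, 142) [ 0.4422 -0.0881  0.0461] [ 0.484  -0.072   0.0867]
tab (array([464.5, -38.8]), array([15.5, 41.9]), 87.3, 144) [ 0.4439 -0.046   0.045 ] [ 0.4854 -0.0303  0.0881]
marker (array([417.2, -64.8]), array([10. , 27.1]), 84.4, 31) [ 0.4034 -0.0707  0.0182] [ 0.4307 -0.0589  0.0314]
```

View pics/z.png

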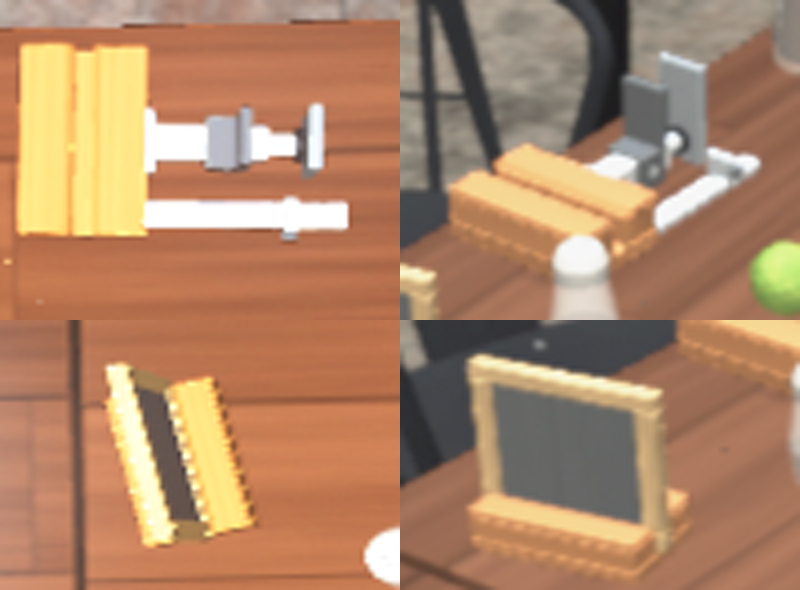

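Call:
jog_arm:
  increments:
    - [-0.028,-0.011,0.038,0,0,0,1]
    - [-0.028,-0.011,0.038,0,0,0,1]
    - [-0.028,-0.011,0.038,0,0,0,1]
    - [-0.028,-0.011,0.038,0,0,0,1]
    - [-0.028,-0.011,0.038,0,0,0,1]
    - [-0.028,-0.011,0.038,0,0,0,1]
    - [-0.028,-0.011,0.038,0,0,0,1]
    - [-0.028,-0.011,0.038,0,0,0,1]
    - [-0.046,0,0.019,0,0,0,1]
    - [-0.046,0,0.019,0,0,0,1]

```text
time: 3.25
tool_pos: [0.4587, -0.1948, 0.3367]
tcp_rot: [-1.363, 0.922, -0.929]
wrist_force: [0.3, 0.9, 1.4]
width: 0.999
```

Call:
jog_arm:
  increments:
    - [-0.046,0,0.019,0,0,0,1]
    - [-0.046,0,0.019,0,0,0,1]
    - [-0.046,0,0.019,0,0,0,1]
    - [-0.046,0,0.019,0,0,0,1]
    - [-0.046,0,0.019,0,0,0,1]
    - [-0.046,0,0.019,0,0,0,1]
    - [-0.046,0,0.019,0,0,0,1]
    - [-0.046,0,0.019,0,0,0,1]
    - [-0.046,0,0.019,0,0,0,1]
    - [-0.046,0,0.019,0,0,0,1]

```text
time: 4.5
tool_pos: [0.4634, 0.3194, 0.3396]
tcp_rot: [-1.357, 0.914, -0.935]
wrist_force: [0.9, -0.0, 0.2]
width: 0.997
```

```bash
cat > to.py <<'E'
import sys
from h import *
def to(x,y,z,ang):  # jaw heading in deg
    s=readout.read_state(); M=R.from_rotvec(s["tcp_rot"]).as_matrix()
    a=np.radians(ang); X=np.array([np.cos(a),np.sin(a),0]); Y=np.array([0,0,-1.]); T=np.stack([X,Y,np.cross(X,Y)],1)
    d=np.array([x,y,z])-s["tool_pos"]
    print("t",round(s["time"],2),"pos",np.round(s["tool_pos"],4),"w",round(s["width"],3),"F",np.round(s["wrist_force"],1),"q",np.round(s["q"],2))
    print("tool d",np.round(M.T@d,4),"after turn",np.round(T.T@d,4),"rot",np.round(R.from_matrix(M.T@T).as_rotvec(),4),"heading",round(np.degrees(np.arctan2(M[1,0],M[0,0])),2))
if __name__=="__main__": to(*map(float,sys.argv[1:]))
E
python3 to.py .4225 .310 .20 -77.8
```

```text
t 4.5 pos [0.4634 0.3194 0.3396] w 0.997 F [ 0.9 -0.   0.2] q [ 0.56 -0.    1.73 -0.01  1.4   1.76]
tool d [-0.0072  0.139  -0.0434] after turn [ 0.0006  0.1396 -0.0419] rot [-0.0143  0.166   0.0049] heading -68.29
```

Call:
jog_arm:
  increments:
    - [0,0,0,-0.014,0.166,0.005,1]
    - [0,0.04,-0.014,0,0,0,1]
    - [0,0.04,-0.014,0,0,0,1]
    - [0,0.03,-0.014,0,0,0,1]
    - [0,0,0,0,0,0,1]
    - [0,0,0,0,0,0,1]

```text
time: 5.25
tool_pos: [0.4221, 0.3164, 0.2291]
tcp_rot: [-1.297, 1.048, -1.05]
wrist_force: [0.4, 0.5, 0.1]
width: 1.002
```

```bash
python3 to.py .4225 .310 .107 -77.8
```

```text
t 5.25 pos [0.4221 0.3164 0.2291] w 1.002 F [0.4 0.5 0.1] q [ 0.6  -0.01  1.94  0.    1.2   1.95]
tool d [ 0.0066  0.122  -0.0016] after turn [ 0.0063  0.1221 -0.001 ] rot [-0.0048  0.0014 -0.0027] heading -77.72
```

Call:
jog_arm:
  increments:
    - [0.0065,0.04,-0.001,-0.005,0,-0.003,1]
    - [0,0.04,0,0,0,0,1]
    - [0,0.03,0,0,0,0,1]
    - [0,0.006,0,0,0,0,1]
    - [0,0.002,0,0,0,0,1]
    - [0,0,0,0,0,0,1]

```text
time: 6.0
tool_pos: [0.4352, 0.3164, 0.1222]
tcp_rot: [-1.278, 1.041, -1.054]
wrist_force: [1.1, -0.0, 0.2]
width: 1.003
```

```bash
python3 to.py .4225 .310 .107 -77.8
python3 - <<'E'
from h import *
p=read_camera("side");t=read_camera("top")
cv2.imwrite("pics/g.png",np.hstack([cv2.resize(p["img"][200:320,130:250],(400,400)),cv2.resize(t["img"][150:250,100:200],(400,400))]))
E
```

```text
t 6.0 pos [0.4352 0.3164 0.1222] w 1.003 F [ 1.1 -0.   0.2] q [ 0.58  0.1   2.04 -0.    0.98  1.94]
tool d [ 0.0037  0.0148 -0.0142] after turn [ 0.0036  0.0152 -0.0138] rot [-0.0231 -0.     -0.0084] heading -77.8
```

View pics/g.png

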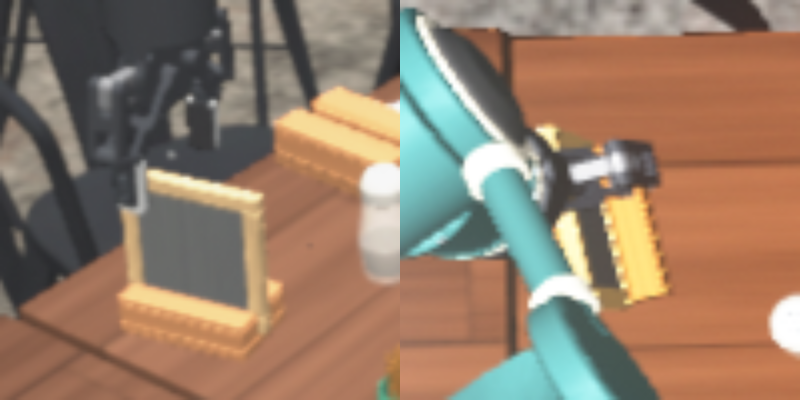

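The jaws straddle the rail, off-centre along the board towards its far end (side crop ≈(165,190)). I'm correcting that and then closing.

Call:
jog_arm:
  increments:
    - [0.004,0.004,-0.014,-0.023,0,-0.008,1]
    - [0,0.005,0,0,0,0,1]
    - [0,0.004,0,0,0,0,1]
    - [0,0.002,0,0,0,0,1]
    - [0,0,0,0,0,0,1]

```text
time: 6.72
tool_pos: [0.4218, 0.3095, 0.107]
tcp_rot: [-1.302, 1.051, -1.05]
wrist_force: [0.0, -0.3, -0.2]
width: 1.0
```

```bash
python3 to.py .4225 .310 .107 -77.8
```

```text
t 6.72 pos [0.4218 0.3095 0.107 ] w 1.0 F [ 0.  -0.3 -0.2] q [0.59 0.11 2.06 0.   0.97 1.94]
tool d [-0.0004  0.      0.0008] after turn [-0.0004  0.      0.0008] rot [-0.0006  0.0004 -0.0006] heading -77.78
```

Call:
jog_arm:
  increments:
    - [0,0,0,0,0,0,0]
    - [0,0,0,0,0,0,0]
    - [0,0,0,0,0,0,0]
    - [0,0,0,0,0,0,0]
    - [0,0,0,0,0,0,0]
    - [0,0,0,0,0,0,0]
    - [0,0,0,0,0,0,0]
    - [0,0,0,0,0,0,0]
  force: 35

```text
time: 7.72
tool_pos: [0.4223, 0.3097, 0.1073]
tcp_rot: [-1.301, 1.05, -1.051]
wrist_force: [0.1, -0.6, -0.0]
width: 0.108
```

Call:
jog_arm:
  increments:
    - [0,-0.005,0,0,0,0,0]
    - [0,-0.01,0,0,0,0,0]
    - [0,-0.015,0,0,0,0,0]
    - [0,-0.02,0,0,0,0,0]
    - [0,-0.02,0,0,0,0,0]
    - [0,-0.02,0,0,0,0,0]
    - [0,-0.01,0,0,0,0,0]
    - [0,0,0,0,0,0,0]

```text
time: 8.72
tool_pos: [0.4227, 0.31, 0.2161]
tcp_rot: [-1.297, 1.049, -1.051]
wrist_force: [1.2, 1.1, -1.0]
width: 0.11
```

```bash
python3 to.py .469 .066 .215 -92.4
```

```text
t 8.72 pos [0.4227 0.31   0.2161] w 0.11 F [ 1.2  1.1 -1. ] q [ 0.59 -0.    1.96  0.    1.18  1.94]
tool d [ 0.2483  0.0005 -0.0064] after turn [0.2419 0.0011 0.0565] rot [-0.0047  0.2551 -0.003 ] heading -77.78
```

Call:
jog_arm:
  increments:
    - [0,0,0,-0.005,0.13,-0.003,0]
    - [0,0,0,0,0.125,0,0]
    - [0.04,0,0.01,0,0,0,0]
    - [0.04,0,0.01,0,0,0,0]
    - [0.04,0,0.01,0,0,0,0]
    - [0.04,0,0.01,0,0,0,0]
    - [0.04,0,0.01,0,0,0,0]
    - [0.03,0,0.006,0,0,0,0]
    - [0,0,0,0,0,0,0]
    - [0,0,0,0,0,0,0]

```text
time: 9.98
tool_pos: [0.4635, 0.0701, 0.2082]
tcp_rot: [-1.198, 1.252, -1.242]
wrist_force: [-0.8, 1.0, -1.2]
width: 0.11
```

```bash
python3 to.py .469 .066 .215 -92.4
```

```text
t 9.97 pos [0.4635 0.0701 0.2082] w 0.11 F [-0.8  1.  -1.2] q [ 0.1  -0.1   2.06 -0.    1.19  1.72]
tool d [ 0.0039 -0.0068  0.0056] after turn [ 0.0039 -0.0068  0.0057] rot [ 0.0124 -0.0068  0.0042] heading -92.79
```

Call:
jog_arm:
  increments:
    - [0.004,0.012,0.0055,0.012,-0.007,0.004,0]
    - [0,0.012,0,0,0,0,0]
    - [0,0.012,0,0,0,0,0]
    - [0,0,0,0,0,0,0]
    - [0,0,0,0,0,0,0]

```text
time: 10.6
tool_pos: [0.4674, 0.0681, 0.1678]
tcp_rot: [-1.193, 1.239, -1.235]
wrist_force: [0.7, -0.8, -0.8]
width: 0.109
```

```bash
python3 to.py .469 .066 .165 -92.4
cat > m.py <<'E'
from h import *
np.set_printoptions(precision=4,suppress=True)
def sel(P,lo,hi): return P[np.all((P>lo)&(P<hi),axis=1)]
ims=[]
for n in("top","side"):
    p=read_camera(n); P=cloud(p).reshape(-1,3)
    b=sel(P,[.39,.03,.06],[.55,.11,.14]); c=b.mean(0); e,V=np.linalg.eigh(np.cov((b-c).T)); print(n,"board",len(b),c,np.sqrt(e),V[:,0])
    b=sel(P,[.38,.02,.005],[.56,.12,.03]); print("slotfloor",len(b),b.mean(0) if len(b) else 0)
    for o in spotter.spot_point(p,"stand_slot")[:1]: print(o["p"],w(p,*o["location"],z=.012))
    c=proj(p,[.469,.066,.06]); u,v=int(c[0]),int(c[1]); ims.append(cv2.resize(p["img"][v-50:v+50,u-50:u+50],(400,400)))
cv2.imwrite("pics/m.png",np.hstack(ims))
# stand block from initial cloud: edges along stand x
for n in("top","side"):
    P=cloud(dict(np.load(n+"0.npz"))).reshape(-1,3); a=np.radians(-92.4); X=np.array([np.cos(a),np.sin(a),0]);Y=np.array([-X[1],X[0],0])
    o=np.array([.469,.066,0]); b=sel((P-o)@np.stack([X,Y,[0,0,1]],1),[-.06,-.055,.0],[.06,.055,.046])
    h=[(x,np.round(np.median(b[abs(b[:,0]-x/1000)<.001][:,2])*1000)) for x in range(-48,49,2) if (abs(b[:,0]-x/1000)<.001).sum()>3]; print(n,h)
    t=b[b[:,2]>.036]; 
    b=sel((P-o)@np.stack([X,Y,[0,0,1]],1),[-.035,-.09,.03],[.035,.09,.046]); print("y ext",np.percentile(b[:,1],[1,99]))
E
python3 m.py
```

```text
t 10.6 pos [0.4674 0.0681 0.1678] w 0.109 F [ 0.7 -0.8 -0.8] q [ 0.09 -0.06  2.11  0.    1.1   1.7 ]
tool d [0.002  0.0028 0.0017] after turn [0.002  0.0028 0.0017] rot [ 0.0029  0.0047 -0.0003] heading -92.13
top board 27 [0.4272 0.0688 0.1025] [0.0019 0.0101 0.0207] [-0.0848 -0.9959  0.0301]
slotfloor 68 [0.4253 0.0659 0.0116]
0.88 [0.478  0.0578 0.012 ]
side board 783 [0.4654 0.0696 0.1052] [0.0026 0.0202 0.0335] [0.029  0.9996 0.0039]
slotfloor 333 [0.4592 0.0832 0.0179]
0.78 [0.4658 0.0684 0.012 ]
top [(-48, np.float64(3.0)), (-46, np.float64(2.0)), (-44, np.float64(2.0)), (-40, np.float64(39.0)), (-38, np.float64(40.0)), (-36, np.float64(39.0)), (-34, np.float64(39.0)), (-32, np.float64(40.0)), (-30, np.float64(40.0)), (-28, np.float64(40.0)), (-26, np.float64(41.0)), (-24, np.float64(40.0)), (-22, np.float64(41.0)), (-20, np.float64(40.0)), (-18, np.float64(40.0)), (-16, np.float64(40.0)), (-14, np.float64(40.0)), (-12, np.float64(40.0)), (-10, np.float64(39.0)), (-8, np.float64(35.0)), (-6, np.float64(13.0)), (-4, np.float64(12.0)), (-2, np.float64(13.0)), (0, np.float64(12.0
[... 901 characters left out ...]
24, np.float64(41.0)), (-22, np.float64(41.0)), (-20, np.float64(41.0)), (-18, np.float64(40.0)), (-16, np.float64(41.0)), (-14, np.float64(41.0)), (-12, np.float64(40.0)), (-10, np.float64(41.0)), (-8, np.float64(40.0)), (8, np.float64(34.0)), (10, np.float64(34.0)), (12, np.float64(36.0)), (14, np.float64(38.0)), (16, np.float64(41.0)), (18, np.float64(41.0)), (20, np.float64(41.0)), (22, np.float64(41.0)), (24, np.float64(41.0)), (26, np.float64(41.0)), (28, np.float64(41.0)), (30, np.float64(42.0)), (32, np.float64(41.0)), (34, np.float64(41.0)), (36, np.float64(42.0)), (38, np.float64(42.0)), (40, np.float64(41.0)), (42, np.float64(39.0)), (44, np.float64(40.0))]
y ext [-0.0599  0.0603]
```

View pics/m.png

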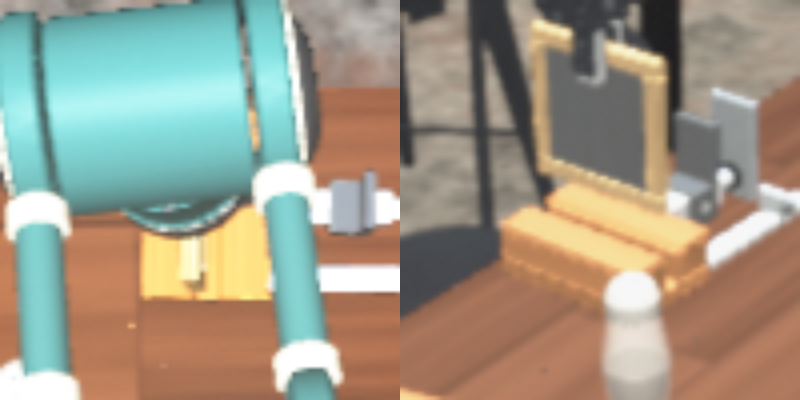

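Side crop: the board hangs straight, just above the slot. It needs about 2 mm more along the jaw axis before lowering.

Call:
jog_arm:
  increments:
    - [0.0017,0.004,0.0017,0.003,0.004,0,0]
    - [0,0.006,0,0,0,0,0]
    - [0,0.006,0,0,0,0,0]
    - [0,0.006,0,0,0,0,0]
    - [0,0,0,0,0,0,0]

```text
time: 11.42
tool_pos: [0.4697, 0.0659, 0.1452]
tcp_rot: [-1.187, 1.239, -1.241]
wrist_force: [-1.0, -0.0, -1.0]
width: 0.111
```

```bash
python3 to.py .469 .0662 .115 -92.4
```

```text
t 11.43 pos [0.4697 0.0659 0.1452] w 0.111 F [-1. -0. -1.] q [ 0.09 -0.03  2.13  0.    1.04  1.7 ]
tool d [-0.0003  0.0302 -0.0008] after turn [-0.0003  0.0302 -0.0008] rot [-0.0021 -0.0003 -0.0005] heading -92.41
```

Call:
jog_arm:
  increments:
    - [0,0.004,0,0,0,0,0]
    - [0,0.004,0,0,0,0,0]
    - [0,0.004,0,0,0,0,0]
    - [0,0.004,0,0,0,0,0]
    - [0,0,0,0,0,0,0]

```text
time: 12.05
tool_pos: [0.47, 0.0658, 0.1282]
tcp_rot: [-1.187, 1.238, -1.241]
wrist_force: [-0.3, -0.8, -1.2]
width: 0.106
```

```bash
python3 to.py .469 .0662 .112 -92.4
```

```text
t 12.05 pos [0.47   0.0658 0.1282] w 0.106 F [-0.3 -0.8 -1.2] q [ 0.09 -0.01  2.14 -0.    1.01  1.7 ]
tool d [-0.0003  0.0162 -0.001 ] after turn [-0.0004  0.0162 -0.001 ] rot [-0.0024 -0.0001 -0.0002] heading -92.4
```

Call:
jog_arm:
  increments:
    - [0,0.005,0,0,0,0,0]
    - [0,0.005,0,0,0,0,0]
    - [0,0.003,0,0,0,0,0]
    - [0,0.002,0,0,0,0,0]
    - [0,0.001,0,0,0,0,0]
    - [0,0,0,0,0,0,0]

```text
time: 12.8
tool_pos: [0.4703, 0.0657, 0.1114]
tcp_rot: [-1.187, 1.238, -1.241]
wrist_force: [-0.5, -0.5, 0.2]
width: 0.108
```

```bash
python3 to.py .469 .0662 .111 -92.4
```

```text
t 12.8 pos [0.4703 0.0657 0.1114] w 0.108 F [-0.5 -0.5  0.2] q [ 0.09  0.01  2.16 -0.    0.97  1.7 ]
tool d [-0.0004  0.0004 -0.0014] after turn [-0.0004  0.0004 -0.0014] rot [-0.003 -0.    -0.   ] heading -92.4
```

Call:
jog_arm:
  increments:
    - [0,0.001,0,0,0,0,0]
    - [0,0,0,0,0,0,0.4]
    - [0,0,0,0,0,0,0.4]
    - [0,0,0,0,0,0,0.4]
    - [0,0,0,0,0,0,0.4]
    - [0,0,0,0,0,0,0.4]

```text
time: 13.55
tool_pos: [0.4711, 0.0661, 0.1117]
tcp_rot: [-1.185, 1.237, -1.242]
wrist_force: [-0.0, 0.6, 0.9]
width: 0.395
```

Call:
jog_arm:
  increments:
    - [0,-0.01,0,0,0,0,0.4]
    - [0,-0.03,0,0,0,0,1]
    - [0,-0.03,0,0,0,0,1]
    - [0,-0.02,0,0,0,0,1]
    - [0,0,0,0,0,0,1]

```text
time: 14.18
tool_pos: [0.4709, 0.066, 0.2065]
tcp_rot: [-1.184, 1.236, -1.242]
wrist_force: [-0.3, 0.5, -0.6]
width: 1.001
```

```bash
python3 to.py .4645 -.058 .20 -92.4
cat > b.py <<'E'
from h import *
np.set_printoptions(precision=4,suppress=True)
def sel(P,lo,hi): return P[np.all((P>lo)&(P<hi),axis=1)]
ims=[]
a=np.radians(-92.4); X=np.array([np.cos(a),np.sin(a),0]);Y=np.array([-X[1],X[0],0]);o=np.array([.469,.066,0])
for n in("top","side"):
    p=read_camera(n); S=(cloud(p).reshape(-1,3)-o)@np.stack([X,Y,[0,0,1]],1)
    for nm,lo,hi in(("board",[-.03,-.09,.05],[.03,.09,.135]),("tab",[.08,-.03,.045],[.125,.03,.09]),("foot",[.126,-.03,.045],[.16,.03,.09]),("marker",[.11,-.06,.019],[.16,-.035,.033])):
        b=sel(S,lo,hi)
        if len(b)>5: print(n,nm,len(b),b.mean(0),"pct2,98",np.percentile(b,[2,98],axis=0).round(4).tolist())
    c=proj(p,[.469,0,.06]); u,v=int(c[0]),int(c[1]); ims.append(cv2.resize(p["img"][v-50:v+50,u-50:u+50],(400,400)))
import sys
cv2.imwrite(sys.argv[1],np.hstack(ims))
E
python3 b.py pics/b1.png
```

```text
t 14.18 pos [0.4709 0.066  0.2065] w 1.001 F [-0.3  0.5 -0.6] q [ 0.09 -0.09  2.06  0.    1.17  1.7 ]
tool d [ 0.1242  0.0063 -0.0012] after turn [ 0.1242  0.0065 -0.0012] rot [-0.0054 -0.0002 -0.0009] heading -92.41
top board 65 [ 0.0007 -0.0385  0.1151] pct2,98 [[-0.0033, -0.0528, 0.0559], [0.0042, -0.0202, 0.1271]]
top tab 60 [ 0.1012 -0.0007  0.0811] pct2,98 [[0.0974, -0.0172, 0.0521], [0.1051, 0.0169, 0.0877]]
top foot 69 [ 0.1435 -0.0004  0.0763] pct2,98 [[0.1408, -0.0191, 0.0479], [0.1471, 0.0202, 0.0871]]
top marker 32 [ 0.1332 -0.0466  0.0242] pct2,98 [[0.1287, -0.0584, 0.0193], [0.1367, -0.0354, 0.0297]]
side board 834 [-0.0005 -0.0001  0.0891] pct2,98 [[-0.0056, -0.0525, 0.0514], [0.0057, 0.0556, 0.1242]]
side tab 145 [0.1021 0.0002 0.0662] pct2,98 [[0.097, -0.0177, 0.0461], [0.1093, 0.0204, 0.0851]]
side foot 146 [ 0.1458 -0.0016  0.0672] pct2,98 [[0.1395, -0.0188, 0.0462], [0.1515, 0.0198, 0.0847]]
side marker 27 [ 0.1347 -0.0468  0.0238] pct2,98 [[0.1286, -0.0572, 0.019], [0.1414, -0.0365, 0.0281]]
```

View pics/b1.png

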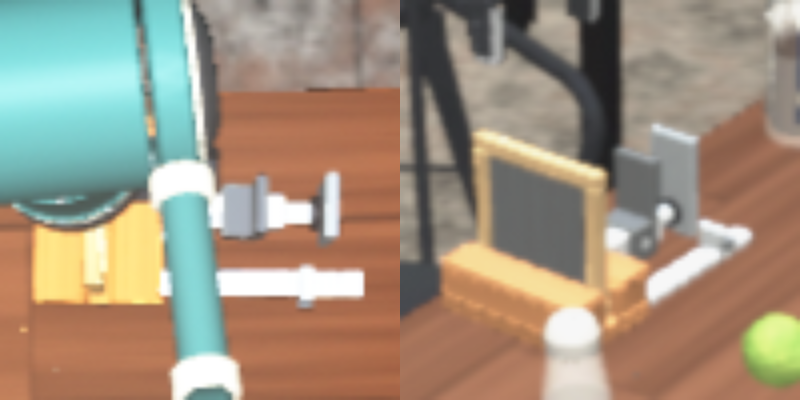

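The board is seated (side crop (540,210), top edge z≈0.123, centred). The lever at (640,190) and foot plate at (675,180) are still open; foot minus marker is ≈11 mm, so the leg target is ≈0.011.

Call:
jog_arm:
  increments:
    - [0.02,0,0,-0.005,0,0,0.8]
    - [0.025,0,0,0,0,0,0.8]
    - [0.025,0,0,0,0,0,0.8]
    - [0.025,0,0,0,0,0,0.8]
    - [0.02,0,0,0,0,0,0.8]
    - [0.006,0.02,0,0,0,0,0.8]
    - [0,0.03,0,0,0,0,0.8]
    - [0,0.02,0,0,0,0,0.8]
    - [0,0,0,0,0,0,0.8]
  force: 20

```text
time: 15.4
tool_pos: [0.454, -0.0578, 0.1194]
tcp_rot: [-1.206, 1.26, -1.226]
wrist_force: [-0.5, -0.1, 0.4]
width: 0.797
```

```bash
python3 to.py .4639 -.0564 .058 -92.4
```

```text
t 15.4 pos [ 0.454  -0.0578  0.1194] w 0.797 F [-0.5 -0.1  0.4] q [-0.18 -0.02  2.16 -0.    1.02  1.43]
tool d [-0.0017  0.0611  0.0114] after turn [-0.0018  0.0614  0.0099] rot [ 0.0257  0.     -0.0021] heading -92.4
```

Call:
jog_arm:
  increments:
    - [-0.0018,0,0.01,0.026,0,-0.002,0.8]
    - [0,0.01,0,0,0,0,0.8]
    - [0,0.01,0,0,0,0,0.8]
    - [0,0,0,0,0,0,0.8]

```text
time: 15.9
tool_pos: [0.4658, -0.0563, 0.099]
tcp_rot: [-1.187, 1.236, -1.242]
wrist_force: [0.3, -0.3, -0.2]
width: 0.8
```

```bash
python3 to.py .4639 -.0564 .058 -92.4
```

```text
t 15.9 pos [ 0.4658 -0.0563  0.099 ] w 0.8 F [ 0.3 -0.3 -0.2] q [-0.17  0.02  2.18  0.    0.94  1.44]
tool d [ 0.0002  0.041  -0.002 ] after turn [ 0.0002  0.041  -0.0019] rot [-0.0041  0.0006  0.0003] heading -92.37
```

Call:
jog_arm:
  increments:
    - [0,0.008,-0.002,-0.004,0,0,0.8]
    - [0,0.008,0,0,0,0,0.8]
    - [0,0.008,0,0,0,0,0.8]
    - [0,0.008,0,0,0,0,0.8]
    - [0,0.007,0,0,0,0,0.8]
    - [0,0,0,0,0,0,0.8]

```text
time: 16.65
tool_pos: [0.4637, -0.0562, 0.0573]
tcp_rot: [-1.19, 1.24, -1.24]
wrist_force: [0.5, 0.1, 0.0]
width: 0.805
```

```bash
python3 to.py .4639 -.0564 .058 -92.4; python3 b.py pics/b2.png
```

```text
t 16.65 pos [ 0.4637 -0.0562  0.0573] w 0.805 F [0.5 0.1 0. ] q [-0.17  0.08  2.21 -0.    0.86  1.44]
tool d [ 0.0002 -0.0007  0.0002] after turn [ 0.0002 -0.0007  0.0002] rot [0.0003 0.0005 0.0003] heading -92.37
top board 229 [-0.0009 -0.0004  0.1187] pct2,98 [[-0.0061, -0.0527, 0.0721], [0.0036, 0.0547, 0.1262]]
top marker 30 [ 0.133  -0.0464  0.0254] pct2,98 [[0.1286, -0.0585, 0.0199], [0.1363, -0.0355, 0.0309]]
side board 828 [-0.001  -0.      0.0897] pct2,98 [[-0.0063, -0.0527, 0.0525], [0.0053, 0.055, 0.1238]]
side tab 112 [ 0.0954 -0.0094  0.0681] pct2,98 [[0.081, -0.0178, 0.0466], [0.1068, 0.0054, 0.0881]]
side foot 168 [ 0.1472 -0.0016  0.0691] pct2,98 [[0.1396, -0.0181, 0.0462], [0.159, 0.0185, 0.0885]]
side marker 28 [ 0.1344 -0.0479  0.0239] pct2,98 [[0.1269, -0.0595, 0.0198], [0.1408, -0.0365, 0.0281]]
```

View pics/b2.png

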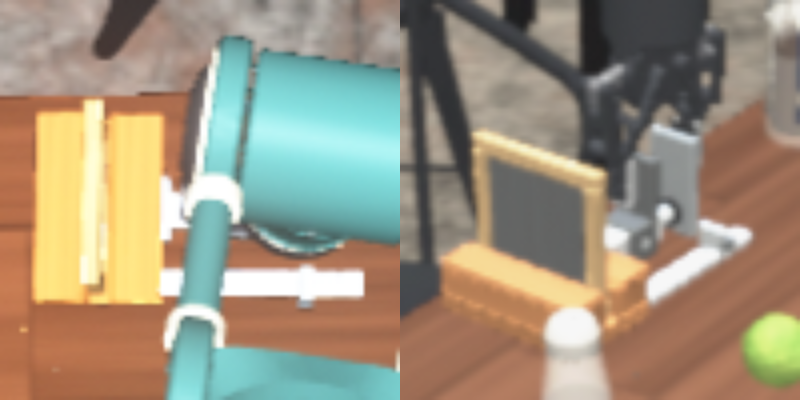

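The fingers straddle tab and plate without touching (side crop tab (648,190), plate (675,180)), and the board is well seated. Now I press the leg.

Call:
jog_arm:
  increments:
    - [-0.003,0,0,0,0,0,0.8]
    - [-0.002,0,0,0,0,0,0.8]
    - [0,0,0,0,0,0,0.8]

```text
time: 17.12
tool_pos: [0.4651, -0.0514, 0.0587]
tcp_rot: [-1.189, 1.237, -1.242]
wrist_force: [-0.4, -2.8, -1.2]
width: 0.804
```

Call:
jog_arm:
  increments:
    - [-0.002,0,0,0,0,0,0.8]
    - [0,0,0,0,0,0,0.8]

```text
time: 17.38
tool_pos: [0.4651, -0.0499, 0.0587]
tcp_rot: [-1.19, 1.236, -1.242]
wrist_force: [-0.3, -3.0, -1.6]
width: 0.797
```

Call:
jog_arm:
  increments:
    - [-0.002,0,0,0,0,0,0.8]
    - [0,0,0,0,0,0,0.8]

```text
time: 17.62
tool_pos: [0.4652, -0.048, 0.0587]
tcp_rot: [-1.19, 1.236, -1.242]
wrist_force: [0.6, -3.0, -1.0]
width: 0.797
```

Call:
jog_arm:
  increments:
    - [-0.002,0,0,0,0,0,0.8]
    - [0,0,0,0,0,0,0.8]

```text
time: 17.88
tool_pos: [0.4653, -0.046, 0.0587]
tcp_rot: [-1.19, 1.236, -1.243]
wrist_force: [0.3, -3.5, -1.3]
width: 0.802
```

Call:
jog_arm:
  increments:
    - [-0.002,0,0,0,0,0,0.8]
    - [0,0,0,0,0,0,0.8]

```text
time: 18.12
tool_pos: [0.4654, -0.044, 0.0586]
tcp_rot: [-1.19, 1.236, -1.243]
wrist_force: [-0.4, -4.0, -1.7]
width: 0.799
```

```bash
cat > f.py <<'E'
from h import *
import sys
a=np.radians(-92.4); X=np.array([np.cos(a),np.sin(a),0]);Y=np.array([-X[1],X[0],0]);o=np.array([.469,.066,0]);B=np.stack([X,Y,[0,0,1]],1)
def rep(n,p,t):
    Pm=(cloud(p)-o)@B; S=Pm.reshape(-1,3)
    for nm,lo,hi,(a0,a1) in(("foot",[.115,-.019,.048],[.147,.019,.080],(0,0)),("tab",[.085,-.017,.048],[.125,.017,.080],(0,0))):
        b=S[np.all((S>lo)&(S<hi),axis=1)]
        h=np.histogram(b[:,0],bins=np.arange(lo[0],hi[0]+.001,.001))[0]
        print(t,n,nm,len(b),{int(round((lo[0]+i*.001)*1000)):int(k) for i,k in enumerate(h) if k})
    return p
p=dict(np.load("side0.npz")); rep("side",p,"init")
t=dict(np.load("top0.npz")); rep("top",t,"init")
for n in("side","top"):
    p=read_camera(n); rep(n,p,"now")
    c=proj(p,[.467,-.05,.05]); u,v=int(c[0]),int(c[1]); cv2.imwrite(f"pics/{sys.argv[1]}_{n}.png",cv2.resize(p["img"][v-30:v+30,u-40:u+40],(800,600),interpolation=cv2.INTER_CUBIC))
    for q in("foot_mid","lever_tab","marker_mid"):
        for s in spotter.spot_point(p,q)[:1]: print(n,q,round(s["p"],2),(w(p,*s["location"],z=.026 if q[0]=="m" else .064)-o)@B)
E
python3 f.py f1
```

```text
init side foot 72 {138: 1, 139: 1, 140: 4, 141: 4, 142: 8, 143: 14, 144: 9, 145: 15, 146: 16}
init side tab 97 {97: 8, 98: 5, 99: 20, 100: 11, 101: 15, 102: 11, 103: 12, 104: 7, 105: 3, 106: 1, 107: 3, 111: 1}
init top foot 19 {140: 10, 141: 5, 144: 2, 146: 2}
init top tab 11 {97: 4, 98: 1, 100: 2, 102: 1, 105: 3}
now side foot 90 {129: 1, 131: 2, 132: 1, 133: 1, 134: 4, 135: 12, 136: 8, 137: 14, 138: 12, 139: 7, 140: 13, 141: 6, 142: 7, 143: 1, 146: 1}
now side tab 80 {97: 1, 98: 3, 99: 10, 100: 14, 101: 7, 102: 15, 103: 11, 104: 10, 105: 7, 106: 1, 107: 1}
side foot_mid 0.57 [0.13154195 0.00080995 0.064     ]
side lever_tab 0.78 [0.10364194 0.0018103  0.064     ]
now top foot 0 {}
now top tab 0 {}
top marker_mid 0.59 [ 0.13381962 -0.04327558  0.026     ]
```

```bash
cat > g.py <<'E'
from h import *
a=np.radians(-92.4); X=np.array([np.cos(a),np.sin(a),0]);Y=np.array([-X[1],X[0],0]);o=np.array([.469,.066,0]);B=np.stack([X,Y,[0,0,1]],1)
def face(p,x0,hw=.017):
    S=((cloud(p)-o)@B).reshape(-1,3); b=S[(abs(S[:,1])<hw)&(S[:,2]>.05)&(S[:,2]<.08)]; x=x0
    for _ in range(15):
        c=b[abs(b[:,0]-x)<.007]; x=c[:,0].mean() if len(c) else np.nan
    return round(x*1000,1),len(c)
i=dict(np.load("side0.npz")); print("init",face(i,.145),face(i,.1))
for _ in range(4):
    p=read_camera("side"); print("now",face(p,.138),face(p,.102))
T=i["img"]
for nm,P in(("foot",[.145,0,.07]),("tab",[.1,0,.07])):
    u,v=map(int,proj(i,P@B.T+o)); t=T[v-8:v+4,u-6:u+8]; print(nm,u,v)
    r=cv2.matchTemplate(p["img"][v-30:v+26,u-30:u+32],t,cv2.TM_CCOEFF_NORMED); _,m,_,l=cv2.minMaxLoc(r); print(m,l[0]-24,l[1]-22)
s=readout.read_state();print(s["tool_pos"],s["wrist_force"],s["width"])
E
python3 g.py
```

```text
init (np.float64(145.4), 81) (np.float64(101.5), 88)
now (np.float64(138.0), 77) (np.float64(102.2), 72)
now (np.float64(137.6), 80) (np.float64(101.8), 73)
now (np.float64(137.4), 78) (np.float64(101.8), 72)
now (np.float64(138.5), 77) (np.float64(101.4), 72)
foot 270 209
0.7824453711509705 -1 1
tab 260 214
0.7889958024024963 24 -20
[ 0.46537286 -0.04408586  0.05863269] [-0.10650429 -2.97395578 -1.25202959] 0.7995210605516325
```

View pics/f1_side.png

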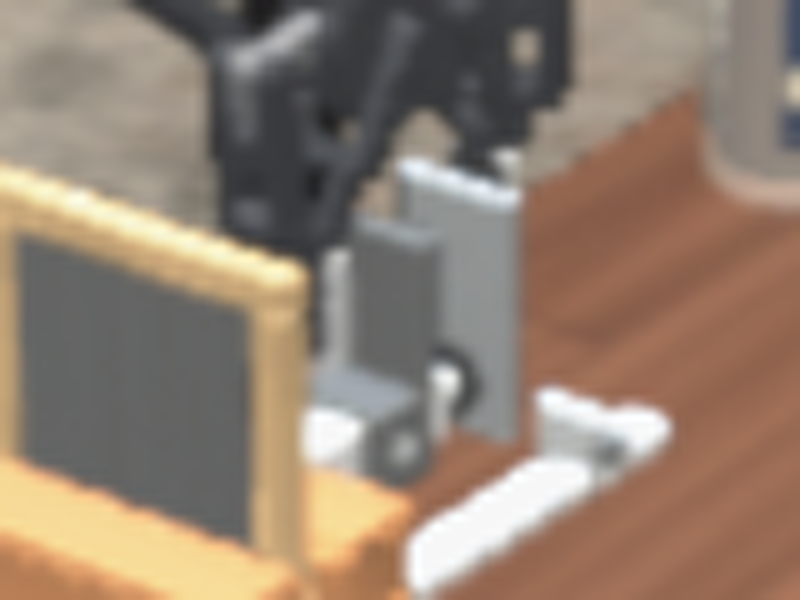

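Call:
jog_arm:
  increments:
    - [-0.002,0,0,0,0,0,0.8]
    - [-0.0015,0,0,0,0,0,0.8]
    - [0,0,0,0,0,0,0.8]
    - [0,0,0,0,0,0,0.8]
    - [0,0,0,0,0,0,0.8]

```text
time: 19.35
tool_pos: [0.4655, -0.0404, 0.0586]
tcp_rot: [-1.19, 1.236, -1.243]
wrist_force: [-0.4, -3.7, -2.3]
width: 0.8
```

```bash
python3 g.py; python3 to.py .465 -.0405 .058 -92.4
```

```text
init (np.float64(145.4), 81) (np.float64(101.5), 88)
now (np.float64(134.0), 71) (np.float64(101.6), 75)
now (np.float64(134.4), 73) (np.float64(101.8), 83)
now (np.float64(134.2), 70) (np.float64(101.9), 83)
now (np.float64(134.6), 74) (np.float64(101.8), 86)
foot 270 209
0.7749650478363037 -1 2
tab 260 214
0.7999783158302307 23 -20
[ 0.46554847 -0.04043461  0.0586475 ] [ 0.22255471 -3.50376497 -1.2256888 ] 0.8005797421454413
t 19.55 pos [ 0.4655 -0.0404  0.0586] w 0.801 F [ 0.2 -3.5 -1.2] q [-0.14  0.07  2.21 -0.    0.86  1.48]
tool d [ 0.0001  0.0006 -0.0005] after turn [ 0.0001  0.0006 -0.0005] rot [-0.0027  0.0012  0.0034] heading -92.33
```

Call:
jog_arm:
  increments:
    - [0.0012,0,0,0,0,0,0.77]
    - [0.0012,0,0,0,0,0,0.74]
    - [0.0012,0,0,0,0,0,0.71]
    - [0.0012,0,0,0,0,0,0.68]
    - [0.0012,0,0,0,0,0,0.65]
    - [0,0,0,0,0,0,0.65]
    - [0,0,0,0,0,0,0.65]

```text
time: 20.42
tool_pos: [0.4658, -0.0471, 0.0596]
tcp_rot: [-1.19, 1.235, -1.244]
wrist_force: [-0.8, -3.8, 1.5]
width: 0.654
```

```bash
python3 g.py; python3 to.py .465 -.0405 .058 -92.4
```

```text
init (np.float64(145.4), 81) (np.float64(101.5), 88)
now (np.float64(134.1), 68) (np.float64(102.0), 52)
now (np.float64(134.6), 74) (np.float64(102.1), 54)
now (np.float64(134.3), 69) (np.float64(102.6), 52)
now (np.float64(135.2), 80) (np.float64(101.9), 51)
foot 270 209
0.7523136138916016 -1 2
tab 260 214
0.798951268196106 23 -18
[ 0.46579552 -0.04706771  0.05956552] [-1.67993205 -3.78071248  0.76006591] 0.6479339909554744
t 20.62 pos [ 0.4658 -0.0471  0.0596] w 0.648 F [-1.7 -3.8  0.8] q [-0.15  0.07  2.21 -0.    0.86  1.46]
tool d [-0.0065  0.0015 -0.0011] after turn [-0.0065  0.0016 -0.0011] rot [-0.0036  0.001   0.0036] heading -92.34
```

Call:
jog_arm:
  increments:
    - [0.0012,0,0,0,0,0,0.62]
    - [0.0012,0,0,0,0,0,0.59]
    - [0.0012,0,0,0,0,0,0.56]
    - [0,0,0,0,0,0,0.56]
    - [0,0,0,0,0,0,0.56]

```text
time: 21.25
tool_pos: [0.4659, -0.0509, 0.0598]
tcp_rot: [-1.189, 1.235, -1.244]
wrist_force: [-1.6, -3.6, 2.1]
width: 0.561
```

```bash
python3 g.py; python3 to.py .465 -.0405 .058 -92.4
```

```text
init (np.float64(145.4), 81) (np.float64(101.5), 88)
now (np.float64(135.5), 72) (np.float64(102.4), 48)
now (np.float64(134.2), 70) (np.float64(102.4), 44)
now (np.float64(135.3), 79) (np.float64(102.1), 43)
now (np.float64(134.5), 70) (np.float64(102.3), 40)
foot 270 209
0.7394487261772156 -1 2
tab 260 214
0.775570273399353 24 -21
[ 0.46594992 -0.05090261  0.05982339] [-0.65501055 -3.67633312  1.57434784] 0.5619918845688112
t 21.45 pos [ 0.4659 -0.0509  0.0598] w 0.562 F [-0.7 -3.7  1.6] q [-0.16  0.07  2.21 -0.    0.86  1.45]
tool d [-0.0104  0.0018 -0.0014] after turn [-0.0104  0.0018 -0.0014] rot [-0.0042  0.0011  0.0036] heading -92.34
```

Call:
jog_arm:
  increments:
    - [0.0012,0,0,0,0,0,0.53]
    - [0.0012,0,0,0,0,0,0.5]
    - [0.0012,0,0,0,0,0,0.47]
    - [0,0,0,0,0,0,0.47]
    - [0,0,0,0,0,0,0.47]

```text
time: 22.08
tool_pos: [0.466, -0.0543, 0.06]
tcp_rot: [-1.188, 1.235, -1.244]
wrist_force: [-0.3, -3.2, 2.6]
width: 0.469
```

```bash
python3 g.py; python3 to.py .465 -.0405 .058 -92.4
```

```text
init (np.float64(145.4), 81) (np.float64(101.5), 88)
now (np.float64(134.6), 74) (np.float64(94.8), 57)
now (np.float64(134.3), 69) (np.float64(94.7), 63)
now (np.float64(133.5), 69) (np.float64(94.5), 64)
now (np.float64(133.8), 70) (np.float64(99.4), 56)
foot 270 209
0.7526422739028931 -1 2
tab 260 214
0.7854806780815125 24 -19
[ 0.46603329 -0.05430163  0.059973  ] [-0.7207054  -3.45349525  2.96360972] 0.4692558136662976
t 22.27 pos [ 0.466  -0.0543  0.06  ] w 0.469 F [-0.7 -3.5  3. ] q [-0.17  0.07  2.2  -0.    0.86  1.45]
tool d [-0.0138  0.0019 -0.0016] after turn [-0.0137  0.002  -0.0016] rot [-0.0046  0.0008  0.0028] heading -92.35
```

```bash
python3 f.py f2 | grep now
```

```text
now side foot 84 {126: 1, 128: 2, 129: 3, 130: 9, 131: 8, 132: 5, 133: 13, 134: 16, 135: 9, 136: 3, 137: 6, 138: 1, 139: 3, 140: 1, 142: 1, 144: 2, 145: 1}
now side tab 98 {85: 2, 86: 2, 87: 4, 88: 7, 89: 4, 90: 11, 91: 7, 92: 7, 93: 1, 94: 6, 95: 4, 96: 2, 97: 5, 98: 3, 99: 4, 100: 7, 101: 7, 102: 3, 103: 3, 104: 3, 105: 1, 106: 3, 107: 1, 110: 1}
now top foot 0 {}
now top tab 0 {}
```

View pics/f2_side.png

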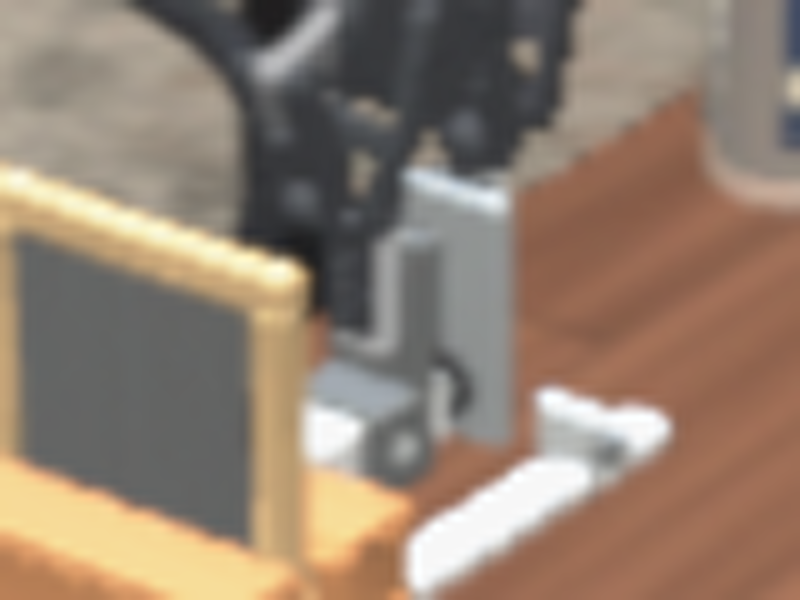

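Call:
jog_arm:
  increments:
    - [0.0012,0,0,0,0,0,0.44]
    - [0.0012,0,0,0,0,0,0.41]
    - [0,0,0,0,0,0,0.41]
    - [0,0,0,0,0,0,0.41]

```text
time: 23.18
tool_pos: [0.466, -0.0559, 0.0602]
tcp_rot: [-1.187, 1.236, -1.243]
wrist_force: [-0.8, -0.0, 2.9]
width: 0.408
```

```bash
python3 g.py; python3 to.py .465 -.0405 .058 -92.4; python3 f.py f3 | grep "now side tab"
```

```text
init (np.float64(145.4), 81) (np.float64(101.5), 88)
now (np.float64(133.4), 57) (np.float64(97.8), 60)
now (np.float64(132.9), 54) (np.float64(96.9), 65)
now (np.float64(133.3), 52) (np.float64(99.8), 58)
now (np.float64(133.3), 55) (np.float64(96.0), 60)
foot 270 209
0.701672375202179 -1 2
tab 260 214
0.7781460285186768 24 -20
[ 0.46605514 -0.05593245  0.06023398] [-0.59506283 -0.70307081  3.6860082 ] 0.4094668682992825
t 23.38 pos [ 0.4661 -0.0559  0.0602] w 0.409 F [-0.6 -0.7  3.7] q [-0.17  0.07  2.2  -0.    0.86  1.44]
tool d [-0.0154  0.0022 -0.0017] after turn [-0.0154  0.0022 -0.0017] rot [-0.0047  0.0001  0.0011] heading -92.39
now side tab 95 {85: 1, 88: 1, 89: 1, 90: 2, 91: 5, 92: 4, 93: 6, 94: 8, 95: 5, 96: 3, 97: 6, 98: 3, 99: 5, 100: 4, 101: 5, 102: 4, 103: 2, 104: 8, 105: 7, 106: 4, 107: 1, 108: 6, 109: 2, 110: 1, 112: 1}
```

Call:
jog_arm:
  increments:
    - [0.002,0,0,0,0,0,0.38]
    - [0.002,0,0,0,0,0,0.36]
    - [0,0,0,0,0,0,0.36]
    - [0,0,0,0,0,0,0.36]

```text
time: 24.28
tool_pos: [0.4659, -0.0599, 0.0604]
tcp_rot: [-1.186, 1.236, -1.243]
wrist_force: [-0.7, 0.4, 3.7]
width: 0.361
```

```bash
python3 g.py; python3 to.py .465 -.0405 .058 -92.4; python3 f.py f4 | grep "now side"
```

```text
init (np.float64(145.4), 81) (np.float64(101.5), 88)
now (np.float64(134.8), 42) (np.float64(102.3), 64)
now (np.float64(135.2), 45) (np.float64(101.9), 64)
now (np.float64(135.2), 50) (np.float64(102.2), 73)
now (np.float64(135.7), 52) (np.float64(101.5), 68)
foot 270 209
0.6480354070663452 0 2
tab 260 214
0.7480291128158569 7 0
[ 0.46594423 -0.05986322  0.0603741 ] [-0.69958672 -0.70834249  4.85752591] 0.35769719964287255
t 24.48 pos [ 0.4659 -0.0599  0.0604] w 0.358 F [-0.7 -0.7  4.9] q [-0.18  0.07  2.2   0.    0.86  1.43]
tool d [-0.0193  0.0024 -0.0018] after turn [-0.0193  0.0024 -0.0018] rot [-0.0047 -0.      0.0005] heading -92.4
now side foot 62 {115: 2, 117: 1, 118: 1, 119: 1, 126: 1, 128: 1, 131: 6, 132: 9, 133: 5, 134: 11, 135: 4, 136: 2, 137: 7, 138: 1, 139: 3, 140: 5, 141: 1, 142: 1}
now side tab 105 {91: 1, 95: 2, 97: 7, 98: 9, 99: 6, 100: 9, 101: 5, 102: 7, 103: 4, 104: 5, 105: 4, 106: 4, 107: 4, 108: 1, 109: 4, 110: 7, 111: 4, 112: 3, 113: 10, 114: 4, 115: 2, 117: 1, 118: 1, 119: 1}
```

Call:
jog_arm:
  increments:
    - [0.0012,0,0,0,0,0,0.335]
    - [0,0,0,0,0,0,0.32]
    - [0,0,0,0,0,0,0.32]
    - [0,0,0,0,0,0,0.32]

```text
time: 25.38
tool_pos: [0.4659, -0.0611, 0.0605]
tcp_rot: [-1.186, 1.236, -1.243]
wrist_force: [-1.8, -0.6, 3.6]
width: 0.317
```

```bash
python3 g.py; python3 to.py .465 -.0405 .058 -92.4; python3 f.py f5 | grep "now side"
```

```text
init (np.float64(145.4), 81) (np.float64(101.5), 88)
now (np.float64(134.2), 37) (np.float64(105.1), 61)
now (np.float64(134.1), 32) (np.float64(106.3), 58)
now (np.float64(135.2), 34) (np.float64(104.6), 53)
now (np.float64(133.9), 37) (np.float64(104.1), 58)
foot 270 209
0.6467550992965698 -23 9
tab 260 214
0.7565934658050537 7 1
[ 0.46596889 -0.06107396  0.06049914] [-0.75846306 -0.51696694  4.10426022] 0.31863427610590717
t 25.57 pos [ 0.466  -0.0611  0.0605] w 0.319 F [-0.8 -0.5  4.1] q [-0.18  0.07  2.2   0.    0.86  1.43]
tool d [-0.0205  0.0025 -0.0018] after turn [-0.0205  0.0025 -0.0018] rot [-0.0049 -0.0001  0.0004] heading -92.41
now side foot 72 {115: 5, 116: 2, 117: 3, 118: 3, 119: 5, 120: 1, 121: 1, 129: 2, 130: 2, 131: 2, 132: 3, 133: 8, 134: 10, 135: 9, 136: 4, 137: 4, 138: 1, 139: 1, 140: 3, 141: 2, 142: 1}
now side tab 100 {93: 1, 96: 1, 97: 1, 98: 2, 99: 2, 100: 5, 101: 5, 102: 7, 103: 4, 104: 4, 105: 9, 106: 8, 107: 1, 108: 9, 109: 3, 110: 4, 111: 4, 112: 3, 113: 6, 114: 2, 115: 5, 116: 2, 117: 2, 118: 3, 119: 5, 120: 1, 121: 1}
```

View pics/f5_side.png

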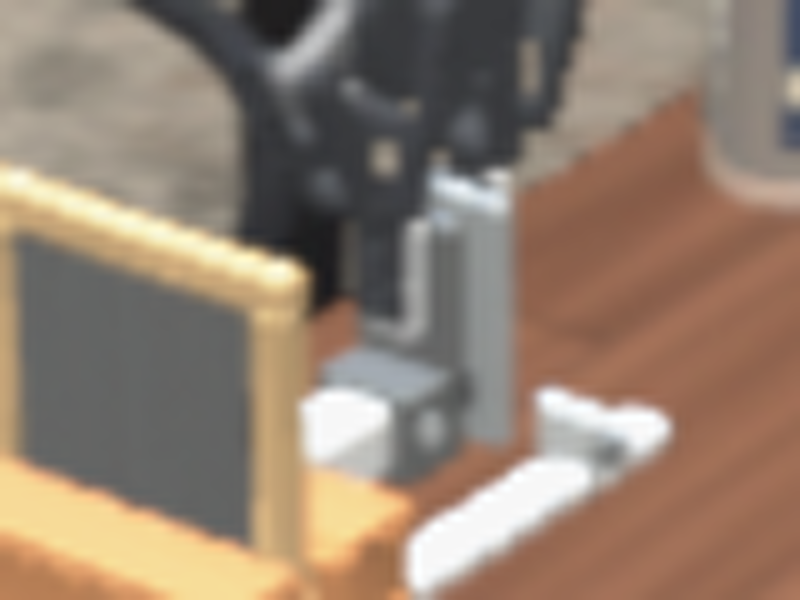

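Call:
jog_arm:
  increments:
    - [0.001,0,0,0,0,0,0.305]
    - [0,0,0,0,0,0,0.3]
    - [0,0,0,0,0,0,0.3]
    - [0,0,0,0,0,0,0.3]

```text
time: 26.48
tool_pos: [0.466, -0.0607, 0.0605]
tcp_rot: [-1.184, 1.238, -1.241]
wrist_force: [-1.2, 0.5, 4.6]
width: 0.302
```

```bash
python3 g.py; python3 to.py .465 -.0405 .058 -92.4
```

```text
init (np.float64(145.4), 81) (np.float64(101.5), 88)
now (np.float64(133.5), 31) (np.float64(105.2), 62)
now (np.float64(134.4), 35) (np.float64(105.9), 57)
now (np.float64(134.5), 36) (np.float64(106.3), 61)
now (np.float64(133.6), 33) (np.float64(104.4), 56)
foot 270 209
0.6467676162719727 -23 9
tab 260 214
0.7521985769271851 24 -18
[ 0.46596287 -0.06074905  0.06051908] [-1.09627645  0.52657447  4.90487582] 0.3038708089726998
t 26.68 pos [ 0.466  -0.0607  0.0605] w 0.304 F [-1.1  0.5  4.9] q [-0.18  0.07  2.2   0.    0.86  1.43]
tool d [-0.0202  0.0026 -0.0018] after turn [-0.0202  0.0025 -0.0018] rot [-0.0048 -0.0006 -0.002 ] heading -92.44
```

Call:
jog_arm:
  increments:
    - [0,0,0,0,0,0,0.312]
    - [0,0,0,0,0,0,0.312]
    - [0,0,0,0,0,0,0.312]
    - [0,0,0,0,0,0,0.312]

```text
time: 27.18
tool_pos: [0.4659, -0.0611, 0.0604]
tcp_rot: [-1.184, 1.238, -1.242]
wrist_force: [-0.5, -0.3, 4.4]
width: 0.311
```

```bash
python3 g.py; python3 to.py .465 -.0405 .058 -92.4; python3 b.py pics/b9.png; python3 to.py .465 -.0405 .058 -92.4
```

```text
init (np.float64(145.4), 81) (np.float64(101.5), 88)
now (np.float64(133.8), 34) (np.float64(105.4), 62)
now (np.float64(133.7), 30) (np.float64(104.4), 54)
now (np.float64(134.6), 36) (np.float64(105.1), 62)
now (np.float64(134.3), 35) (np.float64(104.8), 63)
foot 270 209
0.6461411118507385 -23 9
tab 260 214
0.739562451839447 7 0
[ 0.46594472 -0.06115784  0.06045864] [-0.77064254  1.07790368  4.1876088 ] 0.31288247257334917
t 27.38 pos [ 0.4659 -0.0612  0.0605] w 0.313 F [-0.8  1.1  4.2] q [-0.19  0.07  2.2   0.    0.86  1.43]
tool d [-0.0206  0.0025 -0.0018] after turn [-0.0206  0.0025 -0.0018] rot [-0.0048 -0.0007 -0.0014] heading -92.44
top board 224 [-0.0008 -0.0006  0.1196] pct2,98 [[-0.006, -0.0526, 0.0763], [0.0038, 0.0545, 0.127]]
top marker 29 [ 0.1332 -0.0454  0.0251] pct2,98 [[0.1286, -0.0558, 0.0197], [0.1365, -0.0356, 0.0295]]
side board 834 [-0.0006 -0.      0.0893] pct2,98 [[-0.0054, -0.0526, 0.0517], [0.006, 0.0561, 0.1241]]
side tab 135 [ 0.1095 -0.0061  0.0674] pct2,98 [[0.0981, -0.0172, 0.0454], [0.12, 0.0089, 0.0874]]
side foot 93 [ 0.1372 -0.0096  0.0712] pct2,98 [[0.1305, -0.0195, 0.0469], [0.1488, 0.0073, 0.0875]]
side marker 25 [ 0.1345 -0.0472  0.0244] pct2,98 [[0.1303, -0.0574, 0.0201], [0.1384, -0.0368, 0.0289]]
t 27.48 pos [ 0.466  -0.0612  0.0605] w 0.312 F [-1.  -0.2  4.3] q [-0.19  0.07  2.2   0.    0.86  1.43]
tool d [-0.0206  0.0025 -0.0018] after turn [-0.0206  0.0025 -0.0018] rot [-0.0048 -0.0007 -0.0015] heading -92.44
```

View pics/b9.png

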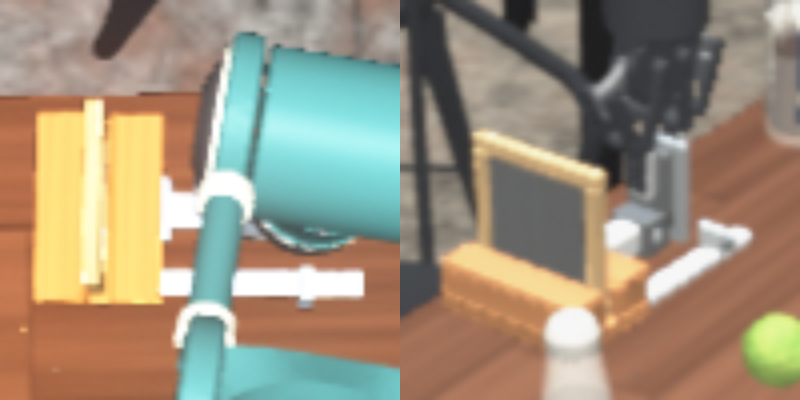

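The last view shows the board seated, the hand clamping tab and plate (side crop (665,180)), and the marker where it started. Handing in.

```bash
python3 -c "
from workcell import bot
print(bot.finish_job())"
```

```text
the job is handed in; nothing more can be done
None
```

I moved the chalkboard into the stand's slot, let go of it, and pressed the brace leg to the mark. While holding it there I slid the cam lever onto its stop, then handed the job in at about 27.5 s, still holding.

My last checks, with no verdict reported:

- **Board:** it stands upright in the slot. Both cameras put it within 1 mm of centre across and along. Its top edge reads about 0.124 to 0.127 m against an expected 0.122 m, which is within the depth noise. The arm is well clear of it.
- **Leg:** it is pressed in about 11.3 mm by camera, against a marker at about 11 mm. The gripper opening gives about 11.5 mm if the lever is on its stop. That is inside the 3.5 mm tolerance.
- **Lever:** I judge it to be at its stop because the arm was pushed back when I squeezed further. The fingers hide the tab, so the cameras could not measure it directly.
- **Grip force on the leg:** I did not measure this separately. Before the lever was touched, the leg pushed back with about 3.5 to 4 N. At the end the wrist force along that direction is about 0 N because the lever side balances it.
- **Marker and bystanders:** the marker has not measurably moved. The hand stayed clear of the bystanders along its path, but I did not measure their positions again at the end.
- **Disagreement:** the pad positions from the arm and from the cameras differed by about 2.3 mm. I went by the camera for the leg position.

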